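Lengthen the roller extension pole by one hole

TASK

Lengthen the roller extension pole on the tool rail by one hole: press in its snap button and draw the eight-sided aluminium sleeve along the thin pole, away from the two spring clips, until the button pops fully out of the next hole. Ease it along by feel, since the pole itself slips a little way in its clips, and never pull hard against the button while it is locked in a hole. Leave the tins, jar, level and paint stick where they are, and let go of the pole once it has locked.

Things in the scene. Friction and masses are not known exactly. Their poses are not given: they have to be found in the camera images.
- sleeve: Pole's outer tube: eight-sided bare aluminium, 30 mm across flats, wall 2 mm, 410 mm long, level, axis 75 mm above the bench; rubber grip (39 mm) from 255 mm to its far end. Origin: on the axis in the plane of the mouth, where the thin pole comes out. y: along the axis from mouth to grip; +y lengthens the pole, the only way it moves. x: level, square to the flat with the holes. 1.5 N of friction.
- start_hole (a point): Centre of the 12.5 mm hole the button starts in, on the flat's outer face, 85 mm from the mouth; moves with the sleeve, axes as the sleeve. With the button held level with the flat, drawing the sleeve along +y, at 8 to 15 N in all, makes the hole's edge ride over the button's cone and tuck it under the wall; it then stays in, its tip rubbing 2 mm below the flat, with no more pressing.
- next_hole (a point): Centre of the hole the button must pop out of: same flat, 35 mm from the mouth, 50 mm nearer mouth and clips than the start hole; moves with the sleeve, axes as the sleeve. When it comes over the button the button springs out by itself, if nothing covers the hole, and stops the sleeve dead. Two more holes at 135 and 185 mm from the mouth are not wanted. A bush 37 mm wide covers the mouth's first 14 mm.
- button (a joint): How far the snap button is pressed in, m: 0 fully out (locked), its tip 4 mm proud of the flat; 0.004 level with the flat; about 0.0055 tucked under the wall. Steel, round, 11 mm, sprung, carried by the thin inner pole; sticks out level along the sleeve's +x. Flat 3 mm tip, below it a 45 degree cone 4 mm high, then straight shank with 0.7 mm play each way in the hole. 3 N starts it, 4.5 N holds it level.
- rail: Timber batten fixed to the bench, 85 mm wide, 740 long, 18 high, under the pole, axes as the sleeve, origin on the bench under the pole's axis. Two clips (tops 95 mm high) screwed to it, roughly 150 and 262 mm along -y, hold the thin pole (24 mm); it slips in them (3 N), coming with the sleeve for an unknown 2 to 40 mm till its black ferrule stops at the far clip. Saddle (68 mm high) at y +225 mm.
- tin_large: Bystander: sealed paint tin, 108 mm diameter, 125 mm high, at least 150 mm from the pole's axis on the button's side. Origin under its centre.
- tin_small: Bystander: sealed paint tin, 86 mm diameter, 100 mm high, at least 150 mm from the pole's axis on the button's side. Origin under its centre.
- paint_stick: Bystander: flat wooden paint stirring stick, 313 x 26 x 5 mm, lying on the bench along the batten, 72 to 80 mm from the pole's axis on the button's side. Origin under its middle.
- nail_jar: Bystander: glass jar of nails with a twist cap, 68 mm diameter, 96 mm high, 120 to 140 mm from the pole's axis on the robot's side. Origin under its centre.
- level: Bystander: chrome spirit level, 230 x 20 x 42 mm, standing on its edge on the bench on the robot's side, 100 to 120 mm from the pole's axis. Origin under its middle.

How it is judged:
By the outcome, as a careful person would: the job done as asked, in the order asked, and still so for the second after the job is handed in, with the robot touching nothing.
It also fails if it takes over 67 s, if anything falls off the work surface, if the arm or the gripper's body presses on something with over 40 N, if the wrist force passes 120 N, or if a joint passes its speed limit or range.

ROBOT

A 6-joint arm with a two-finger parallel gripper is mounted at the origin on the work surface. World frame = base frame: x ahead of the robot, y to its left, z up, the work surface at z = 0. Lengths are in m, angles in degrees, forces in N, time in s.
With the tool pointing down it reaches from about 0.25 to 0.725 m from the base axis. Payload 9.7 kg.
Tool frame: the origin (TCP) lies at the very end of the fingers, on their centre line; the grasp point (between the pads) lies 19 mm behind it (bot.grip_point_offset is the distance from the TCP to the grasp point, in m); y points along the fingers, x is the direction in which the jaws open and shut, and the axes are right-handed (so a half turn about y gives the same grasp; the last joint's range is limited). The gripper opens to 85 mm and grips with 20 to 120 N. Pads are 22 mm wide; open, the fingers measure 114 mm over their backs; the gripper's body (76 mm by 85 mm) begins 54 mm behind the grasp point. The pads swing forward as they close: fully open they stand 13 mm farther back than shut.
Start: joints at [-75.516, 4.979, 10.078, 95.1, 0, 90], TCP at [0.138, -0.533, 0.231] pointing down, gripper open.
Joint ranges: [-179.16, 179.16], [-48.56, 103.87], [-65.8, 70.77], [-126.05, 130.52], [-82.76, 87.17], [-180, 180]. Speed limits (degrees/s): [127.2, 127.2, 147.25, 180, 180, 180].

INTERFACE

Orientations are given as [roll, pitch, yaw] about the fixed x, y, z axes, in that order (R = Rz(yaw) Ry(pitch) Rx(roll)).
In Python, from workcell import bot gives the robot as it stands.
- The arm moves only by the shell command python3 -m inch 'ROWS' [FORCE]. ROWS is JSON, a list of rows, each a list of 3 entries, a list of its own where there are three numbers: the shift along the tool's x, y, z in mm, then the turn, a rotation vector about the tool's x, y, z in rad, then the finger opening in mm, from 0 to 85.4. In form: [[[x, y, z], [ax, ay, az], grip], ...]. A call has 1 to 20 rows; each row is the pose to reach, as a shift and turn from the pose measured when the call began, along the tool's axes at that moment; what a row does not reach only later rows make up. A row lasts 1/10 s, in which the tool goes at most 50 mm and 8.59 degrees, less where a joint would pass 70% of its speed; a pose out of reach is approached as far as the arm can. A call with a gripper value outside its range is refused whole. The fingers move at their own pace and stop on an object; FORCE is the grip in N (left out, the last holds). Time passes only in rows, so rows that repeat a pose let the fingers close. It gives the time, the measured TCP pose, the force and the opening at its end, in the units of the state.
- bot.get_obs(): the state, without advancing time (a new reading comes with each control period).
- bot.camera(name): name is "scene" or "top" or "wrist"; returns a dict with "frame" (480x640x3 uint8, red, green, blue), "mtx" (3x3 intrinsics, pixels), "origin" and "orientation" of the camera in the world. Camera axes: x right, y down, z forward; pixel columns grow to the right and rows downward; lengths in m; the calibration is good to about 2 mm. The wrist camera is an equidistant fisheye: a pixel r from the principal point sees the ray r / f radians off the axis. A picture is of the moment at which its call begins. There is no depth.
- bot.job_done(): hands the job in, once; it reports no verdict.
Trained networks look in a picture, given as the dict that the camera call returned (one of the last four; its "shot" number tells which), for a name from the list of things; names that differ only in an ending like _2 or _b are one class to them, and where a whole thing is asked for, a point or a joint stands for the part that bears it (a point fixed in the world has none). Each returns a list of dicts, best first, with "confidence" (0 to 1); they miss things now and then, are a little off and sometimes report something else, mostly with a low value. They report only what shows in the picture. A call takes as long as a camera call.
- bot.search_frame(picture, name): "box" ([left, top, right, bottom] in pixels, round what is visible of it).
- bot.cut_out(picture, name): "region" (480x640 bool, what is visible of it) and "box" ([left, top, right, bottom] in pixels, round what is visible of it).
The state is a dict: "time": time; "q": joint angles; "qd": joint speeds; "joint_efforts": joint torques, N m; "ee_pos": TCP position; "tcp_rot": TCP orientation; "wrist_force": force on the tool from outside, world axes, zero at the start; "torque": the same for the moment, N m; "opening": finger opening in m.
Only numpy, scipy, OpenCV 4.12 (cv2) and the standard library are available. Lean on these libraries where they do the work, as an engineer would, in place of code of your own. Each camera call takes 0.05 s, during which the arm holds its last target. There are 200 camera calls.

## Working session

There is one attempt and no reset: what is moved stays moved. The work goes in short steps, Python scripts to look and compute and a shell command to move; the robot and the scene stay as the last step left them, time stands still between calls to the robot, and variables do not carry over. Pictures are saved under pics/ and viewed, about 8 in all and at most 12, crops included, and the job is handed in when it is done.

```bash
mkdir -p pics; ls; python3 - <<'E'
from workcell import bot
import cv2,numpy as np
o=bot.get_obs();print(o)
for n in("scene","top"):
    c=bot.camera(n);cv2.imwrite(f"pics/{n}0.png",c["frame"][:,:,::-1]);np.savez(f"pics/{n}0.npz",m=c["mtx"],o=c["origin"],r=c["orientation"])
    print(n,c["mtx"].tolist(),c["origin"],c["orientation"])
    for t in("sleeve","button","start_hole","next_hole","rail","paint_stick","tin_large","tin_small","nail_jar","level"):
        print(t,[(np.round(d["box"],1).tolist(),round(d["confidence"],2)) for d in bot.search_frame(c,t)[:2]])
E
```

```text
pics
{'time': 0.0, 'q': array([-7.55177610e+01,  5.01268933e+00,  1.00339276e+01,  9.50987543e+01,
        1.16586371e-04,  8.99989848e+01]), 'qd': array([ 0.04587561,  0.02723841, -0.05514927, -0.05867994,  0.03663639,
        0.1055472 ]), 'joint_efforts': array([ 2.99103849e-03, -5.20394647e+01,  4.64797318e+01,  1.65654626e-02,
        3.95705570e-05,  3.93572364e-06]), 'ee_pos': array([ 0.13748832, -0.53230623,  0.2305631 ]), 'tcp_rot': array([-8.99998820e+01,  7.75160593e-02, -7.55167459e+01]), 'wrist_force': array([ 0.64277071, -0.24239068,  0.95370898]), 'torque': array([ 0.01173421, -0.00894495, -0.00293878]), 'opening': 0.08545252175922137}
scene [[452.11925132147735, 0.0, 317.1284499702051], [0.0, 452.11925132147735, 241.9818104778051], [0.0, 0.0, 1.0]] [0.88850934 0.4441473  0.50276794] [-127.57521305    1.10438324  145.16988311]
sleeve [([303.8, 186.0, 534.6, 354.7], 0.92)]
button []
start_hole [([308.3, 182.4, 536.1, 355.5], 0.67)]
next_hole [([308.7, 181.7, 535.8, 356.8], 0.81), ([172.4, 157.5, 241.9, 250.0], 0.68)]
rail [([235.7, 137.1, 541.3, 406.8], 0.84)]
paint_sti
[... 245 characters left out ...]
.9, 356.3], 0.35)]
level [([334.5, 175.0, 428.0, 252.9], 0.64)]
top [[552.5514078888843, 0.0, 321.2749151305711], [0.0, 552.5514078888843, 242.39064268026337], [0.0, 0.0, 1.0]] [ 0.4981878  -0.04896474  1.05554016] [-176.23221911    1.31695823  -91.53758234]
sleeve [([134.7, 267.1, 385.3, 295.2], 0.66)]
button []
start_hole [([135.6, 271.3, 389.0, 299.1], 0.97)]
next_hole [([138.7, 266.9, 390.8, 294.4], 0.59), ([281.7, 165.4, 332.7, 220.9], 0.15)]
rail [([135.2, 250.7, 549.7, 310.8], 0.75)]
paint_stick [([271.5, 224.5, 435.0, 249.1], 0.6)]
tin_large [([405.1, 147.5, 479.1, 221.4], 0.55)]
tin_small [([283.3, 165.9, 331.3, 219.9], 0.67)]
nail_jar [([221.5, 334.9, 264.9, 380.4], 0.72)]
level []
```

View pics/scene0.png

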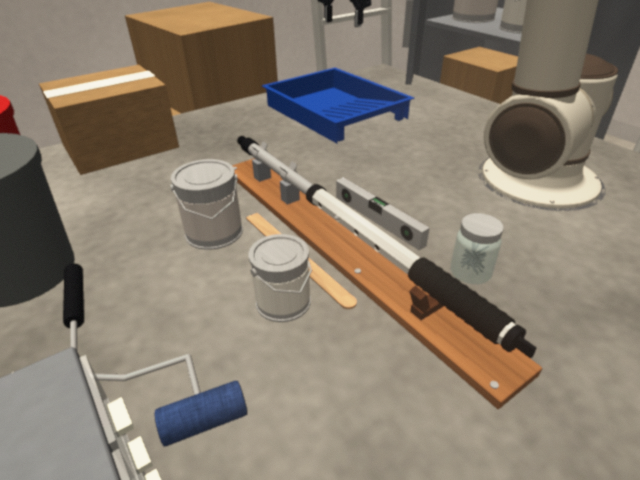

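View pics/top0.png

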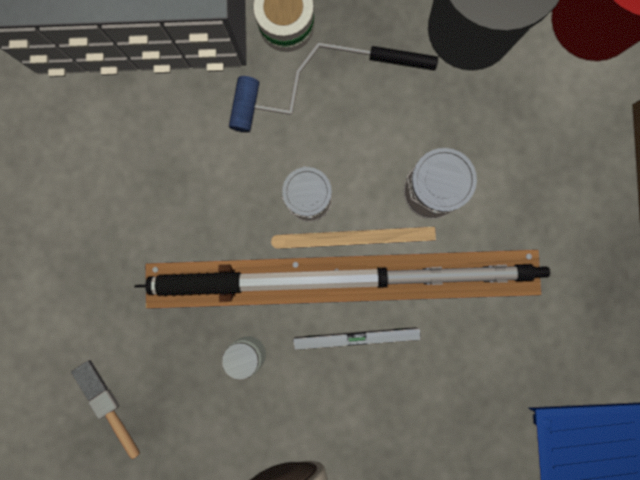

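The pole runs nearly along world y, from the grip at the left (150,285) to the bush at about (384,277) and the ferrule at (540,271). The button's side is world +x, towards the tins. Next I convert these pixels to positions.

```bash
cat > h.py <<'E'
import numpy as np,cv2
from scipy.spatial.transform import Rotation as R
def bp(c,uv,z,fish=False):
    m=np.array(c["mtx"]);x=(uv[0]-m[0,2])/m[0,0];y=(uv[1]-m[1,2])/m[1,1]
    if fish:
        r=np.hypot(x,y)+1e-9;d=np.array([x/r*np.sin(r),y/r*np.sin(r),np.cos(r)])
    else: d=np.array([x,y,1.])
    d=R.from_euler('xyz',c["orientation"],degrees=True).as_matrix()@d;o=np.array(c["origin"])
    return o+d*(z-o[2])/d[2]
def proj(c,p,fish=False):
    m=np.array(c["mtx"]);d=R.from_euler('xyz',c["orientation"],degrees=True).as_matrix().T@(np.array(p)-np.array(c["origin"]))
    if fish:
        t=np.arctan2(np.hypot(d[0],d[1]),d[2]);s=t/np.hypot(d[0],d[1]);return np.array([m[0,0]*d[0]*s+m[0,2],m[1,1]*d[1]*s+m[1,2]])
    return np.array([m[0,0]*d[0]/d[2]+m[0,2],m[1,1]*d[1]/d[2]+m[1,2]])
def move(bot,target,yaw):  # tool-frame shift and rotvec for tool down; yaw of tool x in world deg
    o=bot.get_obs();R0=R.from_euler('xyz',o["tcp_rot"],degrees=True).as_matrix()
    x=np.array([np.cos(np.radians(yaw)),np.sin(np.radians(yaw)),0]);y=np.array([0,0,-1.]);T=np.c_[x,y,np.cross(x,y)]
    return R0.T@(np.array(target)-o["ee_pos"])*1000, R.from_matrix(R0.T@T).as_rotvec(),R0
E
python3 - <<'E'
from workcell import bot
from h import *
c=bot.camera("top");g=c["frame"].astype(int)
# rows profile of sleeve edges
for t in("sleeve",):
    d=bot.cut_out(c,t)[0];r=d["region"];print(d["box"],d["confidence"])
    pts=[]
    for col in range(245,378,8):
        rr=np.where(r[:,col])[0]
        pts.append((col,rr.min(),rr.max()))
    print(pts)
gray=g.sum(2)
for col in (260,300,340,370): print(col,gray[264:300,col].tolist())
print(gray[277,372:400].tolist()); print(gray[285,145:165].tolist(),gray[284,232:250].tolist())
for p in((384,277),(260,282),(370,278),(150,285)): print(p,bp(c,p,.075))
print(move(bot,(0.4,-.1,.2),0))
w=bot.camera("wrist");cv2.imwrite("pics/w0.png",w["frame"][:,:,::-1]);print(w["mtx"],w["origin"],w["orientation"],bot.get_obs()["time"])
E
```

```text
[133.8, 267.7, 388.3, 297.6] 0.94
[(245, np.int64(274), np.int64(290)), (253, np.int64(273), np.int64(290)), (261, np.int64(273), np.int64(290)), (269, np.int64(273), np.int64(289)), (277, np.int64(273), np.int64(289)), (285, np.int64(273), np.int64(289)), (293, np.int64(272), np.int64(289)), (301, np.int64(272), np.int64(288)), (309, np.int64(272), np.int64(288)), (317, np.int64(271), np.int64(288)), (325, np.int64(271), np.int64(287)), (333, np.int64(271), np.int64(287)), (341, np.int64(271), np.int64(287)), (349, np.int64(270), np.int64(288)), (357, np.int64(270), np.int64(287)), (365, np.int64(270), np.int64(286)), (373, np.int64(270), np.int64(286))]
260 [308, 300, 298, 278, 279, 291, 290, 292, 318, 388, 441, 457, 458, 474, 505, 542, 548, 541, 542, 549, 531, 483, 428, 409, 401, 396, 349, 312, 290, 298, 302, 295, 293, 289, 287, 290]
300 [276, 273, 271, 274, 283, 282, 288, 332, 418, 471, 474, 470, 487, 543, 570, 569, 567, 562, 557, 532, 475, 430, 419, 413, 392, 334, 292, 295, 291, 298, 292, 287, 286, 296, 299, 306]
340 [279, 281, 265, 275, 276, 292, 361, 438, 462, 471, 472, 500, 5
[... 621 characters left out ...]
277) [ 0.49895342 -0.13733793  0.075     ]
(260, 282) [0.49600889 0.082477   0.075     ]
(370, 278) [ 0.49785442 -0.11259514  0.075     ]
(150, 285) [0.49592567 0.27914445 0.075     ]
(array([-353.10252025,   31.29107075,  362.2923062 ]), array([-6.00588933e-06, -1.31796693e+00, -3.88203753e-05]), array([[ 2.50144406e-01, -2.51012893e-05,  9.68208539e-01],
       [-9.68208539e-01,  2.64988659e-05,  2.50144407e-01],
       [-3.19353754e-05, -9.99999999e-01, -1.76747396e-05]]))
[[371.64829954   0.         317.62585508]
 [  0.         371.64829954 235.31678702]
 [  0.           0.           1.        ]] [ 0.21533203 -0.51244974  0.37445216] [ 1.61971831e+02 -3.18457686e-02 -7.55722456e+01] 1.25
```

```bash
python3 - <<'E'
from workcell import bot
from h import *
c=bot.camera("top")
a=bp(c,(260,281.5),.075);b=bp(c,(370,277.7),.075);u=(a-b)/np.linalg.norm(a-b)
print(a,b,"axis angle from +y (deg, ccw+)",np.degrees(np.arctan2(-u[0],u[1])))
s=bp(c,(238.7,282.2),.075);m=bp(c,(387.2,277.1),.075);m2=s-.255*u
print("mouth",m,m2); h=m2+.085*u;print("start hole axis pt",h)
yaw=np.degrees(np.arctan2(-u[0],u[1]))
for z in(.2,.13,.053):
    t=h.copy();t[2]=z;r=move(bot,t,yaw);print(z,t,np.round(r[0],1),np.round(r[1],3))
E
```

```text
[0.49689406 0.08245971 0.075     ] [ 0.49838341 -0.1126124   0.075     ] axis angle from +y (deg, ccw+) 0.437436090492811
mouth [ 0.49862543 -0.14297014  0.075     ] [ 0.49861454 -0.13457475  0.075     ]
start hole axis pt [ 0.4979656  -0.04957722  0.075     ]
0.2 [ 0.4979656  -0.04957722  0.2       ] [-377.5   31.3  469.7] [ 0.    -1.326  0.   ]
0.13 [ 0.4979656  -0.04957722  0.13      ] [-377.5  101.3  469.7] [ 0.    -1.326  0.   ]
0.053 [ 0.4979656  -0.04957722  0.053     ] [-377.5  178.3  469.7] [ 0.    -1.326  0.   ]
```

```bash
python3 -m inch '[[[-296,40,544],[0,-1.326,0],85],[[-296,40,544],[0,-1.326,0],85],[[-296,40,544],[0,-1.326,0],85],[[-296,40,544],[0,-1.326,0],85],[[-296,40,544],[0,-1.326,0],85],[[-296,40,544],[0,-1.326,0],85],[[-296,40,544],[0,-1.326,0],85],[[-296,40,544],[0,-1.326,0],85],[[-296,40,544],[0,-1.326,0],85],[[-296,40,544],[0,-1.326,0],85],[[-296,40,544],[0,-1.326,0],85],[[-296,40,544],[0,-1.326,0],85],[[-296,40,544],[0,-1.326,0],85],[[-296,40,544],[0,-1.326,0],85],[[-296,40,544],[0,-1.326,0],85],[[-296,40,544],[0,-1.326,0],85]]'
python3 - <<'E'
from workcell import bot
from h import *
w=bot.camera("wrist");cv2.imwrite("pics/w1.png",w["frame"][:,:,::-1]);print(w["mtx"],w["origin"],w["orientation"],bot.get_obs())
for t in ("sleeve","button"):print([(d["box"],d["confidence"]) for d in bot.search_frame(w,t)])
print(proj(w,(.513,-.052,.075),True))
E
```

```text
time: 2.9
ee_pos: [0.5897, -0.1106, 0.1916]
tcp_rot: [-90.0, -0.0, 0.4]
wrist_force: [0.6, -0.1, 0.8]
opening: 0.0849
[[371.64829954   0.         317.62585508]
 [  0.         371.64829954 235.31678702]
 [  0.           0.           1.        ]] [ 0.58967759 -0.03074165  0.33472404] [ 1.61873719e+02 -8.40890831e-02  3.53444804e-01] {'time': 2.95, 'q': array([-1.06364324e+01,  1.12633164e+01,  1.26910903e+01,  9.14033641e+01,
       -7.52897148e-03,  7.89776267e+01]), 'qd': array([-0.19054657, -0.1803745 ,  0.06398383, -0.03355342,  0.17600246,
        0.11131638]), 'joint_efforts': array([ 6.26162644e-01, -5.86419511e+01,  4.67856252e+01, -2.58808880e-02,
        1.53576880e-02, -5.86408292e-03]), 'ee_pos': array([ 0.58965995, -0.11077809,  0.19172449]), 'tcp_rot': array([-9.00120570e+01, -2.25199098e-02,  3.85941662e-01]), 'wrist_force': array([0.1078052 , 0.48048698, 0.27606111]), 'torque': array([-0.03844823,  0.03213471,  0.00190895]), 'opening': 0.08500926319932545}
[([166.4, 0.9, 229.9, 277.3], 0.67)]
[]
[209.56192871 149.89596197]
```

View pics/w1.png

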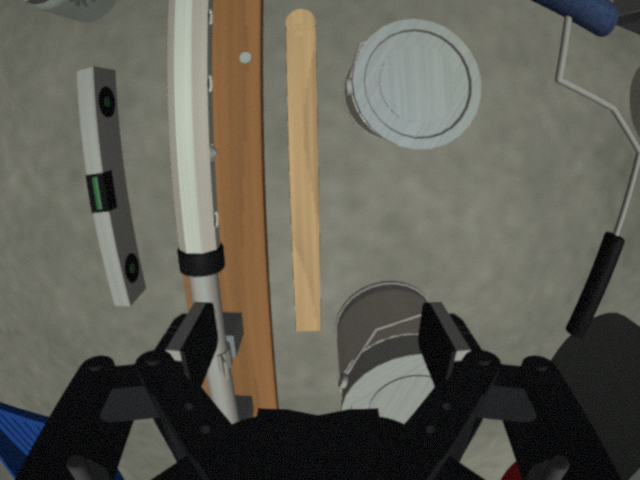

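The button shows at about (213,153). The next hole is at (216,219), the unwanted ones are at (210,84) and (210,17), and the bush is at (201,262). I zoom in to refine these.

```bash
python3 - <<'E'
from workcell import bot
from h import *
i=cv2.imread("pics/w1.png")[130:280,160:240];cv2.imwrite("pics/w1c.png",cv2.resize(i,None,fx=4,fy=4,interpolation=cv2.INTER_CUBIC))
w=dict(mtx=[[371.648,0,317.626],[0,371.648,235.317],[0,0,1]],origin=[.58967759,-.03074165,.33472404],orientation=[161.873719,-.0840889,.35344])
for p in((213,153),(216,219),(210,84),(210,17),(201,275)): print(p,bp(w,p,.075,True))
E
```

```text
(213, 153) [ 0.51549382 -0.05433825  0.075     ]
(216, 219) [ 0.51495241 -0.10342634  0.075     ]
(210, 84) [ 0.51445858 -0.00459212  0.075     ]
(210, 17) [0.51389089 0.04537326 0.075     ]
(201, 275) [ 0.49843847 -0.149349    0.075     ]
```

View pics/w1c.png

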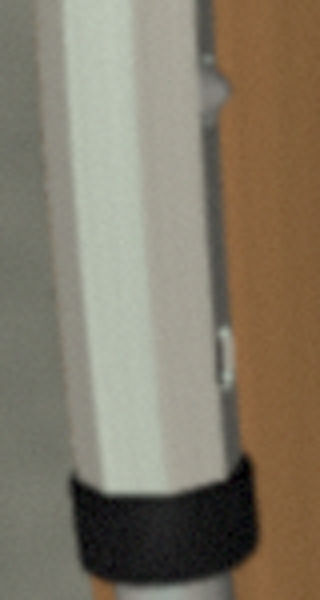

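```bash
python3 -m inch '[[[-45,0,28],[0,0,0],85],[[-91,0,57],[0,0,0],85],[[-91,0,57],[0,0,0],85],[[-91,30,57],[0,0,0],85],[[-91,60,57],[0,0,0],85],[[-91,85,57],[0,0,0],85],[[-91,110,57],[0,0,0],85],[[-91,125,57],[0,0,0],85],[[-91,138,57],[0,0,0],85],[[-91,138,57],[0,0,0],85],[[-91,138,57],[0,0,0],85],[[-91,138,57],[0,0,0],85]]'
python3 - <<'E'
from workcell import bot
from h import *
w=bot.camera("wrist");cv2.imwrite("pics/w2.png",w["frame"][:,:,::-1]);print(w["origin"],w["orientation"],bot.get_obs()["ee_pos"],bot.get_obs()["wrist_force"])
print(proj(w,(.513,-.054,.075),True))
E
```

```text
time: 4.25
ee_pos: [0.4992, -0.0546, 0.0549]
tcp_rot: [-90.0, -0.1, 0.4]
wrist_force: [1.1, -0.6, -0.2]
opening: 0.0845
[0.49889582 0.02537296 0.19807214] [161.86263579  -0.21697886   0.31822971] [ 0.49914651 -0.05451051  0.0548465 ] [ 0.72242629 -1.03922858  0.34945267]
[351.37521969 330.3859806 ]
```

View pics/w2.png

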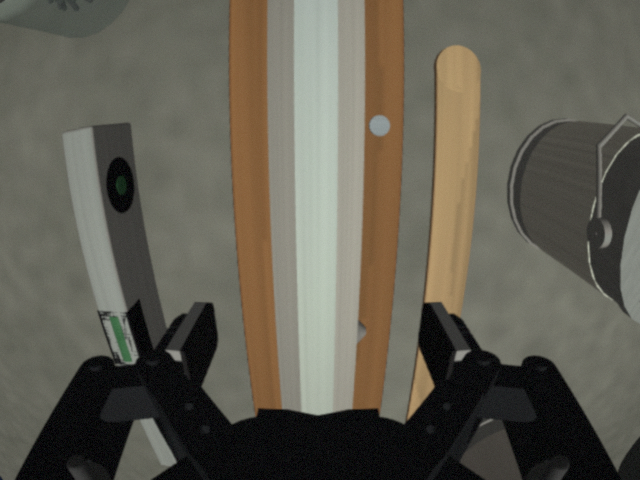

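The sleeve (centre column 316) is centred between the fingers (317), and the button tip at (363,330) lies between the pads. Now I close gently.

```bash
python3 -m inch '[[[0,2,0],[0,0,0],60],[[0,2,0],[0,0,0],50],[[0,2,0],[0,0,0],44],[[0,2,0],[0,0,0],40],[[0,2,0],[0,0,0],36],[[0,2,0],[0,0,0],34],[[0,2,0],[0,0,0],32],[[0,2,0],[0,0,0],30],[[0,2,0],[0,0,0],26],[[0,2,0],[0,0,0],26],[[0,2,0],[0,0,0],26],[[0,2,0],[0,0,0],26],[[0,2,0],[0,0,0],26],[[0,2,0],[0,0,0],26]]' 30
```

```text
time: 5.7
ee_pos: [0.4988, -0.0545, 0.0533]
tcp_rot: [-90.0, -0.1, 0.4]
wrist_force: [-2.2, 0.7, 6.3]
opening: 0.0299
```

The opening is 29.9 mm, so the button is held level with the flat. Now I ease along +y.

```bash
for i in 1; do python3 -m inch '[[[0,0,1],[0,0,0],26],[[0,0,2],[0,0,0],26],[[0,0,3],[0,0,0],26],[[0,0,4],[0,0,0],26],[[0,0,5],[0,0,0],26],[[0,0,6],[0,0,0],26]]'; done
```

```text
time: 6.3
ee_pos: [0.4987, -0.0485, 0.0534]
tcp_rot: [-90.0, -0.1, 0.4]
wrist_force: [-0.2, -3.3, 3.0]
opening: 0.0298
```

```bash
python3 -m inch '[[[0,0,1],[0,0,0],26],[[0,0,2],[0,0,0],26],[[0,0,3],[0,0,0],26],[[0,0,4],[0,0,0],26],[[0,0,5],[0,0,0],26],[[0,0,6],[0,0,0],26]]'
```

```text
time: 6.9
ee_pos: [0.4986, -0.0424, 0.0534]
tcp_rot: [-90.0, -0.1, 0.4]
wrist_force: [-0.2, -2.8, 3.4]
opening: 0.0293
```

```bash
python3 -m inch '[[[0,0,1],[0,0,0],26],[[0,0,2],[0,0,0],26],[[0,0,3],[0,0,0],26],[[0,0,4],[0,0,0],26]]'
```

```text
time: 7.3
ee_pos: [0.4986, -0.0383, 0.0534]
tcp_rot: [-90.0, -0.1, 0.4]
wrist_force: [1.2, -2.4, 2.7]
opening: 0.0296
```

```bash
cat > f.py <<'E'
from workcell import bot
from h import *
c=bot.camera("top");a=cv2.imread("pics/top0.png");b=c["frame"][:,:,::-1].copy();cv2.imwrite("pics/topn.png",b)
def sh(x0,y0,x1,y1,n):
    t=a[y0:y1,x0:x1];s=b[y0-1:y1+1,x0-70:x1+3];s=cv2.resize(s,None,fx=8,fy=8,interpolation=3);t=cv2.resize(t,None,fx=8,fy=8,interpolation=3)
    r=cv2.matchTemplate(s,t,cv2.TM_CCOEFF_NORMED);_,v,_,l=cv2.minMaxLoc(r);print(n,"shift mm",round((70-l[0]/8)*1.775,1),round(v,3))
sh(508,262,556,282,"ferrule");sh(228,270,250,294,"gripstart");sh(372,266,394,290,"bush")
o=bot.get_obs();print(o["time"],o["ee_pos"],o["wrist_force"])
E
python3 f.py
```

```text
ferrule shift mm 16.0 0.962
gripstart shift mm 16.0 0.962
bush shift mm 3.5 0.825
7.35 [ 0.49860901 -0.03817509  0.05340625] [ 0.53827705 -2.35238387  1.91339522]
```

Ferrule and sleeve have both moved 16 mm, so the pole is slipping in its clips as expected. I continue.

```bash
python3 -m inch '[[[0,0,1],[0,0,0],26],[[0,0,2],[0,0,0],26],[[0,0,3],[0,0,0],26],[[0,0,4],[0,0,0],26]]'
```

```text
time: 7.75
ee_pos: [0.4986, -0.0343, 0.0534]
tcp_rot: [-90.0, -0.1, 0.4]
wrist_force: [-0.1, -5.5, 2.3]
opening: 0.0295
```

```bash
python3 -m inch '[[[0,0,1],[0,0,0],26],[[0,0,2],[0,0,0],26],[[0,0,3],[0,0,0],26],[[0,0,4],[0,0,0],26]]'
```

```text
time: 8.15
ee_pos: [0.4986, -0.0319, 0.0534]
tcp_rot: [-90.3, -0.1, 0.3]
wrist_force: [-0.2, -18.2, 2.2]
opening: 0.0295
```

```bash
python3 -m inch '[[[0,0,1],[0,0,0],26],[[0,0,2],[0,0,0],26],[[0,0,3],[0,0,0],26]]'
```

```text
time: 8.45
ee_pos: [0.4986, -0.0292, 0.0534]
tcp_rot: [-90.3, -0.1, 0.3]
wrist_force: [0.4, -0.8, 2.9]
opening: 0.0296
```

```bash
python3 f.py
```

```text
ferrule shift mm 17.8 0.953
gripstart shift mm 24.8 0.916
bush shift mm 23.1 0.838
8.5 [ 0.49853218 -0.02847543  0.05338465] [0.64294044 0.89878267 2.96007888]
```

The sleeve has moved 25 mm and the ferrule about 18 to 20 mm, so the button is tucked. I expect the lock near TCP y = +0.015.

```bash
python3 -m inch '[[[0,0,2],[0,0,0],26],[[0,0,4],[0,0,0],26],[[0,0,6],[0,0,0],26],[[0,0,8],[0,0,0],26],[[0,0,10],[0,0,0],26],[[0,0,12],[0,0,0],26],[[0,0,14],[0,0,0],26],[[0,0,16],[0,0,0],26]]'
```

```text
time: 9.3
ee_pos: [0.4984, -0.0123, 0.0534]
tcp_rot: [-90.2, -0.1, 0.3]
wrist_force: [-0.3, -4.3, 4.3]
opening: 0.0297
```

```bash
python3 -m inch '[[[0,0,2],[0,0,0],26],[[0,0,4],[0,0,0],26],[[0,0,6],[0,0,0],26],[[0,0,8],[0,0,0],26],[[0,0,10],[0,0,0],26],[[0,0,12],[0,0,0],26],[[0,0,14],[0,0,0],26]]'; python3 f.py
```

```text
time: 10.0
ee_pos: [0.4983, 0.0019, 0.0533]
tcp_rot: [-90.2, -0.1, 0.3]
wrist_force: [-1.5, -4.5, 4.8]
opening: 0.0294
ferrule shift mm 17.8 0.953
gripstart shift mm 56.8 0.982
bush shift mm 56.8 0.742
10.05 [0.49829368 0.00226786 0.05334556] [-1.79211184 -1.38251983  4.95349495]
```

```bash
python3 -m inch '[[[0,0,1],[0,0,0],26],[[0,0,2],[0,0,0],26],[[0,0,3],[0,0,0],26],[[0,0,4],[0,0,0],26],[[0,0,5],[0,0,0],26],[[0,0,6],[0,0,0],26],[[0,0,7],[0,0,0],26],[[0,0,7],[0,0,0],26]]'; python3 -m inch '[[[0,0,0.5],[0,0,0],26],[[0,0,1],[0,0,0],26]]'
```

```text
time: 10.85
ee_pos: [0.4982, 0.01, 0.0534]
tcp_rot: [-90.1, -0.1, 0.4]
wrist_force: [-1.6, 0.8, 4.8]
opening: 0.0296
time: 11.05
ee_pos: [0.4982, 0.0113, 0.0534]
tcp_rot: [-90.1, -0.1, 0.4]
wrist_force: [-1.0, -0.9, 4.7]
opening: 0.0297
```

```bash
python3 -m inch '[[[0,0,0.5],[0,0,0],26],[[0,0,1],[0,0,0],26]]'
```

```text
time: 11.25
ee_pos: [0.4982, 0.0124, 0.0533]
tcp_rot: [-90.1, -0.1, 0.4]
wrist_force: [-0.7, -0.8, 4.4]
opening: 0.0298
```

```bash
python3 -m inch '[[[0,0,0.5],[0,0,0],26],[[0,0,1],[0,0,0],26],[[0,0,1],[0,0,0],26]]'; python3 f.py
```

```text
time: 11.55
ee_pos: [0.4982, 0.0133, 0.0533]
tcp_rot: [-90.1, -0.1, 0.4]
wrist_force: [-1.3, -2.8, 4.7]
opening: 0.0294
ferrule shift mm 16.0 0.955
gripstart shift mm 69.2 0.96
bush shift mm 69.2 0.99
11.6 [0.49818439 0.01331519 0.05334587] [-1.14257006 -1.3855906   5.22709996]
```

```bash
python3 -m inch '[[[0,0,0.5],[0,0,0],26],[[0,0,0.5],[0,0,0],26]]'; python3 -m inch '[[[0,0,0.5],[0,0,0],26],[[0,0,0.5],[0,0,0],26]]'
```

```text
time: 11.8
ee_pos: [0.4982, 0.0137, 0.0534]
tcp_rot: [-90.1, -0.1, 0.4]
wrist_force: [-1.1, -3.9, 5.2]
opening: 0.0294
time: 12.0
ee_pos: [0.4982, 0.014, 0.0533]
tcp_rot: [-90.1, -0.1, 0.4]
wrist_force: [-1.3, -4.9, 5.5]
opening: 0.0295
```

```bash
python3 - <<'E'
from workcell import bot
import cv2
c=bot.camera("scene");i=c["frame"][165:255,270:400,::-1];cv2.imwrite("pics/s1.png",cv2.resize(i,None,fx=6,fy=6,interpolation=cv2.INTER_CUBIC))
E
```

```text
(no output)
```

View pics/s1.png

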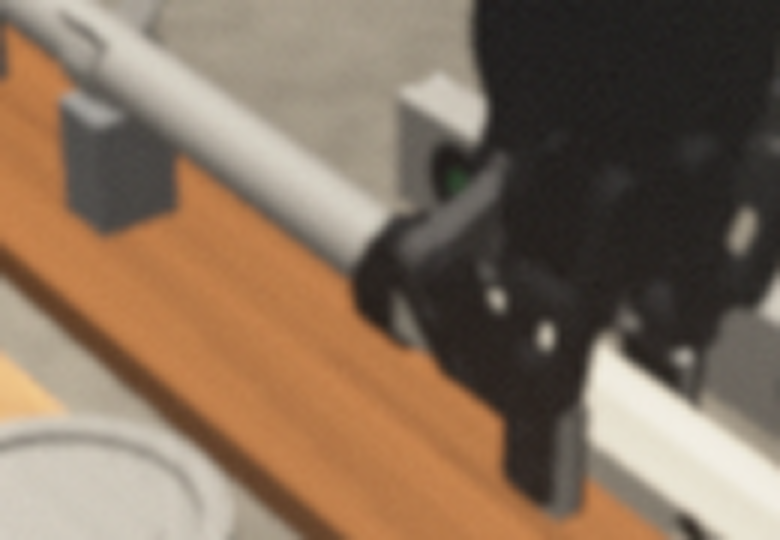

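The button is hidden behind the finger. The force history fits a lock: it dropped while the cone emerged, then rose at the stop. I release and check from the earlier viewpoint.

```bash
python3 -m inch '[[[0,0,-0.5],[0,0,0],30],[[0,0,-0.5],[0,0,0],40],[[0,0,-0.5],[0,0,0],60],[[0,0,-0.5],[0,0,0],85],[[0,0,-0.5],[0,0,0],85],[[0,0,-0.5],[0,0,0],85],[[0,0,-0.5],[0,0,0],85],[[0,0,-0.5],[0,0,0],85],[[0,-25,-0.5],[0,0,0],85],[[0,-60,-0.5],[0,0,0],85],[[0,-100,-0.5],[0,0,0],85],[[0,-137,0],[0,0,0],85],[[30,-137,-30],[0,0,0],85],[[60,-137,-70],[0,0,0],85],[[90,-137,-104],[0,0,0],85],[[90,-137,-104],[0,0,0],85],[[90,-137,-104],[0,0,0],85],[[90,-137,-104],[0,0,0],85]]'
python3 - <<'E'
from workcell import bot
from h import *
w=bot.camera("wrist");i=w["frame"][:,:,::-1].copy();cv2.imwrite("pics/w3f.png",i)
cv2.imwrite("pics/w3.png",cv2.resize(i[40:240,150:260],None,fx=3,fy=3,interpolation=2));np.savez("pics/w3.npz",mtx=w["mtx"],origin=w["origin"],orientation=w["orientation"])
E
python3 f.py
```

```text
time: 13.85
ee_pos: [0.5881, -0.0886, 0.1909]
tcp_rot: [-90.1, -0.1, 0.4]
wrist_force: [-0.3, 0.5, -0.5]
opening: 0.0848
ferrule shift mm 17.8 0.953
gripstart shift mm 69.2 0.974
bush shift mm -5.3 0.174
13.95 [ 0.58814136 -0.08828434  0.19139016] [ 0.89532557  0.68034656 -0.79133836]
```

View pics/w3.png

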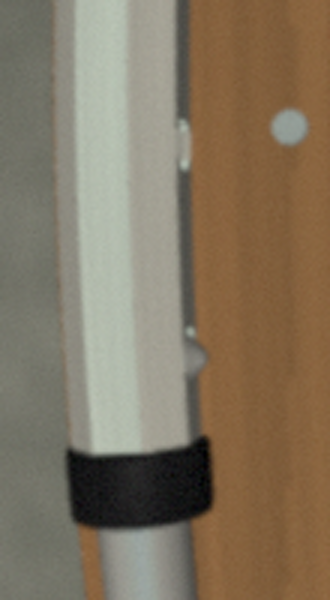

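The button stands out of the hole next to the bush, at about (214,159) in the full frame. I compare its protrusion numerically with the first view.

```bash
python3 - <<'E'
from h import *
w3=dict(np.load("pics/w3.npz"));w1=dict(mtx=w3["mtx"],origin=[.58967759,-.03074165,.33472404],orientation=[161.873719,-.0840889,.35344])
for n,w,by in(("w1",w1,-.0543),("w3f",w3,None)):
    im=cv2.imread(f"pics/{n}.png").astype(np.float32)
    R_=(im[...,2]-im[...,0])   # wood is strongly red-blue, metal grey
    if by is None: by=bp(w,(214,159),.075,True)[1];print("button y",by)
    out=[]
    for y in np.arange(by-.014,by+.0141,.001):
        xs=np.arange(.505,.530,.00025);uv=np.array([proj(w,(x,y,.075),True) for x in xs],np.float32)
        v=cv2.remap(R_,uv[:,0],uv[:,1],1)
        v=v.ravel();k=np.argmax(v>(v[:8].mean()+v[-8:].mean())/2);out.append(round(xs[k]*1000,1))
    print(n,out)
E
```

```text
w1 [np.float64(516.2), np.float64(516.2), np.float64(516.5), np.float64(516.2), np.float64(516.2), np.float64(516.2), np.float64(516.2), np.float64(516.2), np.float64(516.2), np.float64(516.2), np.float64(516.5), np.float64(516.7), np.float64(517.5), np.float64(518.5), np.float64(519.0), np.float64(519.0), np.float64(518.5), np.float64(517.7), np.float64(517.0), np.float64(516.2), np.float64(516.2), np.float64(516.2), np.float64(516.2), np.float64(516.2), np.float64(516.2), np.float64(516.2), np.float64(516.2), np.float64(516.2), np.float64(516.0)]
button y -0.03678112193576741
w3f [np.float64(516.2), np.float64(516.2), np.float64(516.2), np.float64(516.2), np.float64(516.2), np.float64(516.2), np.float64(516.2), np.float64(516.2), np.float64(516.2), np.float64(516.0), np.float64(516.2), np.float64(517.0), np.float64(517.7), np.float64(518.5), np.float64(518.7), np.float64(518.7), np.float64(518.0), np.float64(517.2), np.float64(516.5), np.float64(516.2), np.float64(516.2), np.float64(516.2), np.float64(516.0), np.float64(516.0), np.float64(516.0), np.float64(516.0), np.float64(516.0), np.float64(516.0), np.float64(516.0)]
```

```bash
python3 -c "
from workcell import bot
print(bot.job_done(),bot.get_obs()['time'])"
```

```text
the job is handed in; nothing more can be done
the job is handed in; nothing more can be done
```

The pole is one hole longer and the button appears fully out of the next hole. I let go of the pole and handed the job in at about 14 s on the robot's clock.

- **What I did:** I pinched the sleeve at the button with 30 N, which held the button level with the flat. I eased the sleeve along +y while the pole slipped about 18–20 mm in its clips, until the ferrule stopped. The button then tucked under the wall, and I crept the sleeve on in millimetre and half-millimetre steps until the force rose softly at the stop. Then I opened the gripper and backed off.
- **Travel check:** the sleeve moved 69 mm and the pole about 18 mm, so the sleeve moved about 51 mm along the pole. The hole spacing is 50 mm plus play.
- **Button check:** in the wrist camera the button stands beside the bush, 2.5 mm proud by the edge measurement, against 2.75 mm for the fully-out button at the start. The difference is below the pixel size, and that measurement reads under the true 4 mm in both views.
- **Forces:** about 5 N at the stop. The highest reading was about 18 N while the button tucked, a little above the expected 15 N. I had queued the pull steps at that point, so it may have been pulled slightly harder than asked.
- **Limits of the checks:** the top-camera shifts are good to about 2 mm. I did not measure the tins, jar, level and stick again; the path was planned to stay clear of them, and no unexplained force showed in the readings.

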